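Clamp three hardwood staves with a one-hand bar clamp and keep the squeeze on

ROBOT

A 6-joint arm with a two-finger parallel gripper is mounted at the origin on a cart in front of the work surface, level with it; the furniture and walls round the work are solid. World frame = base frame: x ahead of the robot, y to its left, z up, the work surface at z = 0. Lengths are in m, angles in rad, forces in N, time in s.
With the tool pointing down it reaches from about 0.3 to 0.775 m from the base axis. Payload 14.6 kg.
Tool frame: the origin (TCP) lies midway between the tips of the shut fingers; the grasp point (between the pads) lies 19 mm behind it; z points along the fingers, y is the line along which they close (so a half turn about z gives the same grasp; the last joint's range is limited). The gripper opens to 94 mm and grips with 3 to 60 N. Pads are 16 mm wide; open, the fingers measure 119 mm over their backs; the gripper's body (75 mm by 177 mm) begins 78 mm behind the grasp point.
Start: joints at [1.151, 0.3, 1.521, -0, 1.321, -0.067], TCP at [0.19, 0.516, 0.205] pointing down, gripper open.
Joint ranges: [-3.03, 3.03], [-0.79, 2.21], [0.23, 2.52], [-1.04, 4.18], [0, 3.07], [-2.55, 2.55]. Speed limits (rad/s): [2.22, 2.22, 2.57, 3.14, 3.14, 3.14].

INTERFACE

Orientations are given as [roll, pitch, yaw] about the fixed x, y, z axes, in that order (R = Rz(yaw) Ry(pitch) Rx(roll)).
In Python, from station import telemetry, optics, ctrl gives the robot as it stands.
- The arm moves only by the tool carry_out, never from a script. Its argument "plan" is a list that holds one entry, the list of rows, each a list of 7 numbers: the shift along the tool's x, y, z in mm, then the turn, a rotation vector about the tool's x, y, z in rad, then the finger opening in mm, from 0 to 94. A call has 1 to 20 rows; each row shifts and turns the commanded pose from where the row before left it, along the tool's axes as they then stand; what a row does not reach is not made up. A row lasts 1/12 s, in which the tool goes at most 41.7 mm and 7.16 degrees, less where a joint would pass 70% of its speed; a pose out of reach is approached as far as the arm can. A call with a gripper value outside its range is refused whole. The fingers move at their own pace and stop on an object; "squeeze" is the grip in N (left out, the last holds). Time passes only in rows, so rows that do not move let the fingers close. It gives the time, the measured TCP pose, the force, the opening and the grip force at its end, in the units of the state.
- telemetry.get_obs(): the state, without advancing time (a new reading comes with each control period).
- optics.camera(name): name is "scene" or "top"; returns a dict with "pixels" (384x512x3 uint8, red, green, blue), "intrinsics" (3x3 intrinsics, pixels), "origin" and "rotation" of the camera in the world. Camera axes: x right, y down, z forward; pixel columns grow to the right and rows downward; lengths in m; the calibration is good to about 2 mm. A picture is of the moment at which its call begins. There is no depth.
- ctrl.hand_in(): hands the job in; it is judged then, once.
The state is a dict: "time_s": time; "qpos": joint angles; "joint_vel": joint speeds; "tau": joint torques, N m; "ee_pos": TCP position; "eef_rot": TCP orientation; "force": force on the tool from outside, world axes, zero at the start; "moment": the same for the moment, N m; "grip_width": finger opening in m; "grip_force": force on a finger pad.
Only numpy, scipy, OpenCV 4.12 (cv2) and the standard library are available. Lean on these libraries where they do the work, as an engineer would, in place of code of your own. Each camera call takes 0.05 s, during which the arm holds its last target. There are 200 camera calls.

TASK

One stave already stands on the rail of the bar clamp: lift two more across so that exactly three stand there in a row, side by side with their ends level, leaving the other two and everything else alone. Then pump the trigger (do not push the jaw itself) until the sprung pad has closed the row up tight against the fixed jaw and has itself been pushed in about 6 mm, not near its stop or the wood is crushed. Finish holding: at the end the fingers still keep the trigger squeezed and the staves clamped.

Things in the scene. Friction and masses are not known exactly. Their poses are not given: they have to be found in the camera images.
- clamp: One-hand bar clamp screwed to the worktop: dark steel base plate 285 x 90 x 8 mm, aluminium rail, black grips. Origin on the worktop; +x runs along the bar from the trigger end to the fixed jaw, z up. A toothed steel bar (top at z = 56 mm) runs from the sliding jaw back past the trigger. Squeezing the trigger drives bar and jaw to +x; on the way back the ratchet slips and the jaw stays.
- anvil_face (a point): Middle of the fixed jaw's face: x = 92 mm, z = 48 mm in the clamp's frame; the jaw is 46 mm wide, its top at z = 74 mm. The staves stand before it on a rail 36 mm wide along the clamp's x axis (y = 0), whose top is at z = 25 mm; the rail is free at both sides, so the ends of a 60 mm stave overhang it by 12 mm each.
- pad_face (a point): Middle of the front face of the sprung pad on the sliding jaw (pad 44 mm wide, 36 mm high, z = 30 to 66 mm). At jaw = 0, pad = 0 it lies at x = -20 mm in the clamp's frame; it moves to +x with the jaw.
- post_grip (a point): Centre of the fixed black grip post at x = -83 mm, z = 100 mm in the clamp's frame; the post is 14 mm thick along the clamp's x, 26 mm wide (y), its top at z = 121 mm. The trigger is squeezed towards it.
- trigger_grip (a point): Centre of the trigger's black grip, 80 mm from its pivot (clamp x = -115, z = 20 mm), z = 99 mm when released; 16 mm thick along the clamp's x, 24 mm wide, top at z = 122 mm. It stands beyond the post, away from the jaws. Trigger and post together measure about 60 mm over their outsides along x released, 35 mm fully squeezed.
- trigger (a joint): Trigger angle: 0 released (leaning 0.17 rad away from the post), 0.33 fully squeezed (26 mm at the grip). Spring return, 3 to 5 N; driving the jaw takes 10 to 17 N at the grip. A full stroke moves the jaw about 10 mm: a few mm of grip travel are idle, then the jaw moves about 0.4 mm per mm. Only a return to nearly 0 catches the next teeth.
- jaw (a joint): Travel of the sliding jaw towards the fixed jaw, m: 0 fully open, 0.075 at the end. Starts at 0 to 0.013 and is held by friction (12 N) where it is left. At the start there are 99 to 112 mm between pad and fixed jaw, so the staves (66 mm together) can be set down with gaps, which the jaw closes.
- pad (a joint): How far the sprung pad of the sliding jaw is pushed back into it, m: 0 free, 0.015 at its stop; 0.6 N per mm. Sliding loose staves along the rail pushes it in by 1 to 2 mm; once the row is tight it goes in as far as the jaw advances.
- stave_0: Brown hardwood stave already standing on the clamp's rail near the fixed jaw. All five staves are alike: 60 mm long (own x), 22 mm thick (own y), 45 mm high, 45 g, with two dark dowel ends in the top. Origin at the centre of the underside. On the rail the thickness lies along the clamp's x.
- stave_1: Spare brown hardwood stave like stave_0 (60 x 22 x 45 mm, origin at the centre of the underside), standing on the worktop to the left of the clamp. Any two are used.
- stave_2: Spare brown hardwood stave like stave_0 (60 x 22 x 45 mm, origin at the centre of the underside), standing on the worktop to the left of the clamp. Any two are used.
- stave_3: Spare brown hardwood stave like stave_0 (60 x 22 x 45 mm, origin at the centre of the underside), standing on the worktop to the left of the clamp. Any two are used.
- stave_4: Spare brown hardwood stave like stave_0 (60 x 22 x 45 mm, origin at the centre of the underside), standing on the worktop to the left of the clamp. Any two are used.
- lime: Lime, 55 x 46 x 45 mm, stands among the spare staves; leave alone.
- garlic: Garlic bulb, 60 mm across, 59 mm high, stands among the spare staves; leave alone.
- mug: Striped mug, 86 mm, 90 mm high, at the back right; leave alone.
- salt_shaker: Salt shaker, 44 mm across, 90 mm high, at the back; leave alone.
- spice_jar: Spice jar, 41 mm across, 105 mm high, at the back; leave alone.
- tape_roll: Roll of tape, 96 mm across, 25 mm high, at the left; leave alone.

How it is judged:
By the outcome, as a careful person would: the job done as asked, in the order asked, and still so for the second after the job is handed in, while the arm keeps its last pose, push and grip.
It also fails if it takes over 72 s, if anything falls off the work surface, if the arm or the gripper's body presses on something with over 40 N, if the wrist force passes 120 N, or if a joint passes its speed limit or range.

## Working session

There is one attempt and no reset: what is moved stays moved. The work goes in short steps, Python scripts to look and compute and a tool call to move; the robot and the scene stay as the last step left them, time stands still between calls to the robot, and variables do not carry over. Pictures are saved under pics/ and viewed, at most 10 in all, crops included, and the job is handed in when it is done.

Besides the shell and the picture viewer there is one more tool, called as name(argument=value, ...), one argument or row to a line, values as JSON. carry_out: Moves the arm, as the interface text tells. Its arguments: {"type":"object","properties":{"plan":{"type":"array","items":{"type":"array","items":{"type":"array","items":{"type":"number"}}}},"squeeze":{"type":"number"}},"required":["plan"]}

```bash
mkdir -p pics; ls; python3 - <<'E'
from station import telemetry, optics
import cv2,numpy as np
o=telemetry.get_obs(); print({k:np.round(v,3).tolist() for k,v in o.items()})
for n in("scene","top"):
    c=optics.camera(n); print(n,c["intrinsics"],c["origin"],c["rotation"])
    cv2.imwrite(f"pics/{n}0.png",cv2.resize(c["pixels"][:,:,::-1],(800,600),interpolation=cv2.INTER_CUBIC))
E
```

```text
pics
{'time_s': 0.0, 'qpos': [1.151, 0.3, 1.522, 0.0, 1.321, -0.067], 'joint_vel': [-0.001, 0.0, 0.001, 0.0, -0.001, -0.0], 'tau': [-0.001, -53.181, -35.273, 0.071, 0.025, -0.0], 'ee_pos': [0.19, 0.516, 0.205], 'eef_rot': [-3.14, -0.0, 2.789], 'force': [0.255, -0.124, -0.994], 'moment': [0.021, 0.021, -0.046], 'grip_force': 0.0, 'grip_width': 0.094}
scene [[489.60115674   0.         255.30803058]
 [  0.         489.60115674 191.7380239 ]
 [  0.           0.           1.        ]] [-0.07555111 -0.53611471  1.06612601] [-2.3723581   0.01531332 -0.77766542]
top [[384.32136663   0.         258.87199605]
 [  0.         384.32136663 191.40915467]
 [  0.           0.           1.        ]] [0.33543164 0.13668196 1.2162723 ] [-2.93721889 -0.00522002 -1.51761397]
```

View pics/scene0.png

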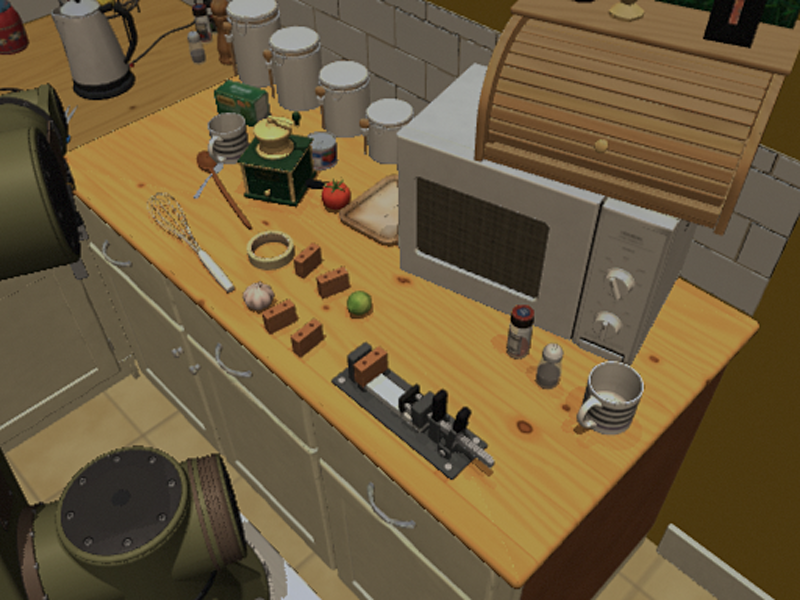

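View pics/top0.png

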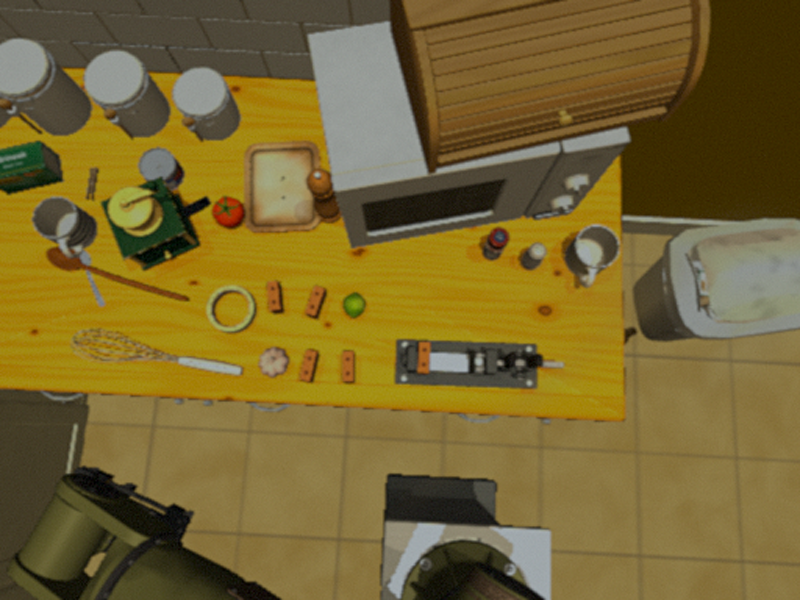

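```bash
cat > h.py <<'E'
from station import telemetry, optics
import cv2,numpy as np
from scipy.spatial.transform import Rotation as R
np.set_printoptions(precision=4,suppress=True)
CAL={"scene":(489.601,255.308,191.738,[-0.07555111,-0.53611471,1.06612601],[-2.3723581,0.01531332,-0.77766542]),
"top":(384.321,258.872,191.409,[0.33543164,0.13668196,1.2162723],[-2.93721889,-0.00522002,-1.51761397])}
def ray(n,uv,z):
    f,cx,cy,o,r=CAL[n]; uv=np.atleast_2d(uv)
    d=np.c_[(uv[:,0]-cx)/f,(uv[:,1]-cy)/f,np.ones(len(uv))]@R.from_euler('xyz',r).as_matrix().T
    return np.array(o)+d*((z-o[2])/d[:,2])[:,None]
def proj(n,p):
    f,cx,cy,o,r=CAL[n]; q=(np.atleast_2d(p)-o)@R.from_euler('xyz',r).as_matrix()
    return q[:,:2]/q[:,2:]*f+[cx,cy]
def crop(n,u0,v0,w,h,s,name):
    im=optics.camera(n)["pixels"][v0:v0+h,u0:u0+w,::-1]
    cv2.imwrite(f"pics/{name}.png",cv2.resize(im,None,fx=s,fy=s,interpolation=cv2.INTER_CUBIC))
E
python3 - <<'E'
from h import *
c=optics.camera("top")["pixels"][:,:,::-1]; s=optics.camera("scene")["pixels"][:,:,::-1]
a=cv2.resize(c[170:255,165:365],None,fx=4,fy=4,interpolation=cv2.INTER_CUBIC)
cv2.imwrite("pics/t1.png",a)
b=cv2.resize(s[150:310,150:320],None,fx=3.7,fy=3.7,interpolation=cv2.INTER_CUBIC)
cv2.imwrite("pics/s1.png",b)
E
```

```text
(no output)
```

View pics/t1.png

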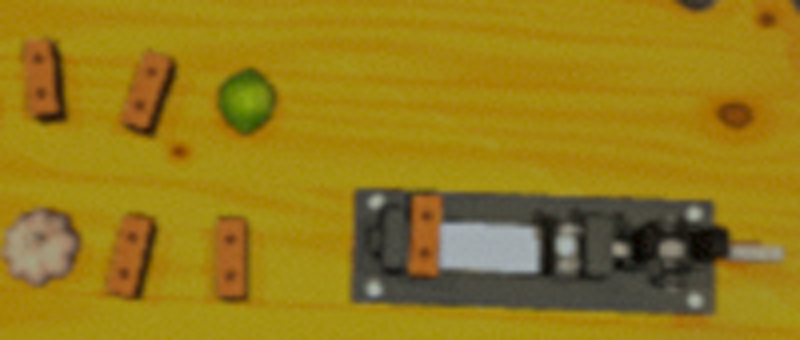

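View pics/s1.png

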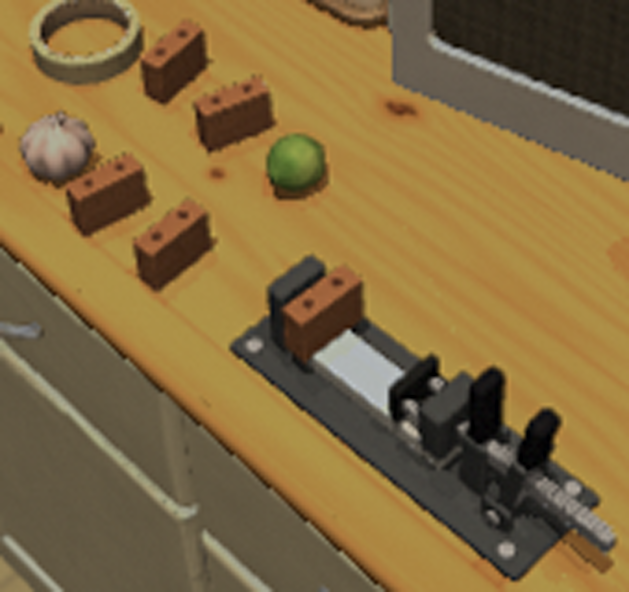

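```bash
python3 - <<'E'
from h import *
t=lambda p:np.array([165,170])+(np.array(p)+.5)/4-.5
s=lambda p:np.array([150,150])+(np.array(p)+.5)/3.7-.5
def show(n,pts,z,f,c): 
    w=ray(c,f(pts),z); d=w[1]-w[0]
    print(n,c,w[:,:2].tolist() if 0 else np.round(w[:,:2],4).tolist(),"mid",w[:,:2].mean(0),"len",np.hypot(*d[:2]),"ang",np.arctan2(d[1],d[0]))
show("bolts",[(695,213),(376,202),(374,289),(695,300)],.008,t,"top")
show("bolts",[(572,489),(254,346),(507,550)],.008,s,"scene")
show("plate",[(713,202),(357,189),(353,302),(713,313)],.008,t,"top")
for n,p,q in [("0",[(425,256),(426,215)],[(307,303),(338,282)]),("A",[(230,279),(231,240)],[(156,238),(189,215)]),
 ("B",[(124,273),(135,231)],[(88,190),(124,170)]),("C",[(140,105),(152,72)],[(214,110),(256,91)]),("D",[(43,94),(40,59)],[(160,62),(190,39)])]:
    z=.07 if n=="0" else .045
    show(n,p,z,t,"top"); show(n,q,z,s,"scene")
show("rail",[(440,248),(540,250)],.025,t,"top")
show("anviltop",[(390,207),(385,270)],.074,t,"top")
show("post trig",[(648,243),(708,243)],.121,t,"top")
show("post trig",[(489,378),(545,418)],.121,s,"scene")
E
```

```text
bolts top [[0.4981, -0.1126], [0.4932, 0.1395], [0.4249, 0.1375], [0.4298, -0.1134]] mid [0.4615 0.0128] len 0.2522095158721821 ang 1.5899950394007862
bolts scene [[0.4951, -0.1112], [0.4234, 0.138], [0.4281, -0.1124]] mid [ 0.4489 -0.0285] len 0.25932278593871366 ang 1.8513140745464758
plate top [[0.5076, -0.1268], [0.5027, 0.1551], [0.4139, 0.1533], [0.4204, -0.1275]] mid [0.4612 0.0135] len 0.28191963774266915 ang 1.5879341921060048
0 top [[0.4467, 0.1008], [0.4774, 0.1015]] mid [0.462  0.1012] len 0.03066730676348778 ang 0.022422117739580173
0 scene [[0.4463, 0.1007], [0.4752, 0.0991]] mid [0.4607 0.0999] len 0.02890896263909448 ang -0.05266299466972995
A top [[0.4238, 0.2469], [0.4534, 0.2482]] mid [0.4386 0.2475] len 0.02958590261448647 ang 0.04683416953651907
A scene [[0.4222, 0.2441], [0.4548, 0.2443]] mid [0.4385 0.2442] len 0.03265307594952141 ang 0.006724467122571943
B top [[0.424, 0.3274], [0.4563, 0.3218]] mid [0.4401 0.3246] len 0.03274496752510424 ang -0.17218754960640414
B scene [[0.4167, 0.32], [0.4497, 0.3169]] mid [0.4332 0.3185] len 0.03320632019554888 ang -0.0934
[... 237 characters left out ...]

D top [[0.5587, 0.4022], [0.5863, 0.4072]] mid [0.5725 0.4047] len 0.028083658897945295 ang 0.18046311875884066
D scene [[0.5485, 0.3928], [0.5843, 0.3967]] mid [0.5664 0.3947] len 0.03599059353993786 ang 0.10955288303385609
rail top [[0.4579, 0.0881], [0.4605, 0.0106]] mid [0.4592 0.0494] len 0.0775019334263711 ang -1.5370774429446368
anviltop top [[0.4814, 0.1288], [0.4344, 0.13]] mid [0.4579 0.1294] len 0.047047183912544796 ang 3.1142619425477784
post trig top [[0.4595, -0.056], [0.4618, -0.0988]] mid [ 0.4607 -0.0774] len 0.04284709921373247 ang -1.5170726607035339
post trig scene [[0.4601, -0.0621], [0.4621, -0.109]] mid [ 0.4611 -0.0855] len 0.04701070548859436 ang -1.5277904774669007
```

Both views show the clamp with its +x pointing along world +y (yaw about 1.588). Stave A is at about (0.4385, 0.246) with yaw about 0.03, and stave B at about (0.437, 0.3215) with yaw about −0.14. Stave_0 is at about (0.461, 0.1005) on the rail. I'll grip the staves by their ends, starting above A.

carry_out(
  plan=[
    [[0,0,0,0,0,0.119,94],[0,0,0,0,0,0.119,94],[0,0,0,0,0,0.119,94],[0,0,0,0,0,0.119,94],[0,0,0,0,0,0.119,94],[0,0,0,0,0,0.119,94],[0,0,0,0,0,0.119,94],[0,0,0,0,0,0.119,94],[0,0,0,0,0,0.119,94],[0,0,0,0,0,0.119,94],[-27.7,24.1,0,0,0,0,94],[-27.7,24.1,0,0,0,0,94],[-27.7,24.1,0,0,0,0,94],[-27.7,24.1,0,0,0,0,94],[-27.7,24.1,0,0,0,0,94],[-27.7,24.1,0,0,0,0,94],[-27.7,24.1,0,0,0,0,94],[-27.7,24.1,0,0,0,0,94],[-27.7,24.1,0,0,0,0,94],[-27.7,24.1,0,0,0,0,94]],
  ],
  squeeze=15,
)

```text
time_s: 1.87
ee_pos: [0.4396, 0.2444, 0.2055]
eef_rot: [3.141, -0.0, 1.599]
force: [1.7, 1.5, 0.5]
grip_width: 0.094
grip_force: 0.0
```

carry_out(
  plan=[
    [[0,0,30,0,0,0,94],[0,0,40,0,0,0,94],[0,0,40,0,0,0,94],[0,0,40,0,0,0,94],[0,0,30,0,0,0,94],[0,0,12,0,0,0,94],[0,0,0,0,0,0,94],[0,0,0,0,0,0,55],[0,0,0,0,0,0,55],[0,0,0,0,0,0,55],[0,0,0,0,0,0,55],[0,0,0,0,0,0,55],[0,0,0,0,0,0,55],[0,0,0,0,0,0,55]],
  ],
)

```text
time_s: 3.03
ee_pos: [0.439, 0.2461, 0.0141]
eef_rot: [3.141, -0.0, 1.599]
force: [-2.2, -1.5, 6.4]
grip_width: 0.0604
grip_force: 14.9
```

```bash
python3 - <<'E'
from h import *
print(telemetry.get_obs()["grip_width"],telemetry.get_obs()["grip_force"],telemetry.get_obs()["ee_pos"])
c=optics.camera("top")["pixels"][:,:,::-1]; s=optics.camera("scene")["pixels"][:,:,::-1]
a=cv2.resize(c[200:250,180:280],(800,400),interpolation=cv2.INTER_CUBIC)
b=cv2.resize(s[150:250,150:250],(400,400),interpolation=cv2.INTER_CUBIC)
cv2.imwrite("pics/ab.png",np.vstack([cv2.resize(c[200:250,170:290],(480,200),interpolation=3),cv2.resize(s[140:240,140:260],(480,400),interpolation=3)]))
E
```

```text
0.0604267652599811 14.935314953327179 [0.439  0.2461 0.0141]
```

View pics/ab.png

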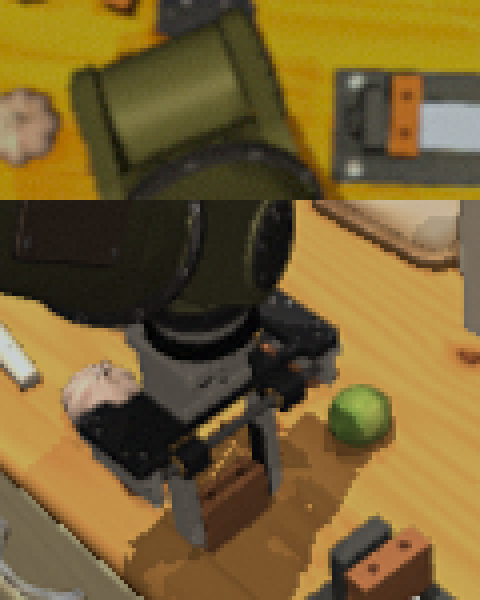

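carry_out(
  plan=[
    [[0,0,-20,0,0,0,55],[0,0,-40,0,0,0,55],[0,0,-40,0,0,0.011,55],[-15,2,0,0,0,0,55],[-33,4,0,0,0,0,55],[-39,4,0,0,0,0,55],[-39,4,0,0,0,0,55],[-33,3,0,0,0,0,55],[-15,1.5,0,0,0,0,55],[0,0,0,0,0,0,55],[0,0,0,0,0,0,55]],
  ],
)

```text
time_s: 4.05
ee_pos: [0.4602, 0.072, 0.1135]
eef_rot: [3.141, -0.0, 1.586]
force: [0.6, 0.5, -1.2]
grip_width: 0.0605
grip_force: 14.9
```

```bash
python3 - <<'E'
from h import *
print(telemetry.get_obs()["ee_pos"],telemetry.get_obs()["eef_rot"])
c=optics.camera("top")["pixels"][:,:,::-1]; s=optics.camera("scene")["pixels"][:,:,::-1]
cv2.imwrite("pics/ab2.png",np.hstack([cv2.resize(c[200:260,250:350],(400,240),interpolation=3).copy() if 0 else cv2.resize(c[170:270,240:340],(400,400),interpolation=3),cv2.resize(s[180:280,200:300],(400,400),interpolation=3)]))
E
```

```text
[0.4602 0.072  0.1135] [ 3.1415 -0.0001  1.5861]
```

View pics/ab2.png

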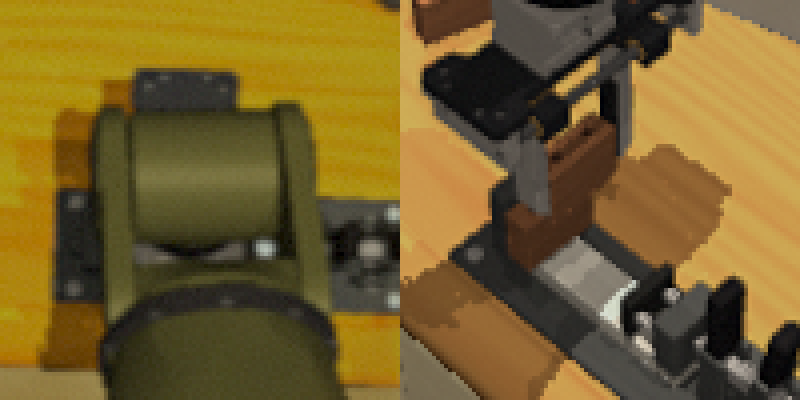

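```bash
python3 - <<'E'
from h import *
n=lambda u,v:((u-400)/4+200,v/4+180)
w=ray("scene",[n(598,131),n(563,160)],.1448);print(w,w.mean(0))
print(proj("scene",[[.4602,.072,.1448]])*4-[400,720])
E
```

```text
[[0.4784 0.0674 0.1448]
 [0.4464 0.0656 0.1448]] [0.4624 0.0665 0.1448]
[[572.0013 142.6897]]
```

carry_out(
  plan=[
    [[0,0,20,0,0,0,55],[0,0,25,0,0,0,55],[0,0,20,0,0,0,55],[0,0,6,0,0,0,55],[0,0,3,0,0,0,55],[0,0,0,0,0,0,55]],
  ],
)

```text
time_s: 4.65
ee_pos: [0.4601, 0.0731, 0.0398]
eef_rot: [-3.141, -0.0, 1.589]
force: [-1.1, -0.0, -0.9]
grip_width: 0.0602
grip_force: 14.9
```

carry_out(
  plan=[
    [[0,0,1,0,0,0,55],[0,0,0,0,0,0,90],[0,0,0,0,0,0,90],[0,0,0,0,0,0,90],[0,0,0,0,0,0,90],[0,0,0,0,0,0,94],[0,0,-20,0,0,0,94],[0,0,-40,0,0,0,94],[0,0,-30,0,0,0,94],[20,-1.9,0,0,0,0,94],[35,-2.5,0,0,0,0,94],[40,-3,0,0,0,0,94],[40,-3,0,0,0,0,94],[40,-3,0,0,0,0,94],[35,-2.5,0,0,0,0,94],[29,-2,0,0,0,0,94],[10,-1,0,0,0,0.079,94],[0,0,0,0,0,0.079,94],[0,0,0,0,0,0,94]],
  ],
)

```text
time_s: 6.23
ee_pos: [0.4367, 0.3216, 0.1282]
eef_rot: [-3.141, 0.0, 1.427]
force: [-0.3, -0.9, 0.2]
grip_width: 0.094
grip_force: 0.0
```

```bash
python3 - <<'E'
from h import *
print(telemetry.get_obs()["ee_pos"],telemetry.get_obs()["eef_rot"])
c=optics.camera("top")["pixels"][:,:,::-1]; s=optics.camera("scene")["pixels"][:,:,::-1]
cv2.imwrite("pics/ab3.png",np.hstack([cv2.resize(c[190:260,240:310],(350,350),interpolation=3),cv2.resize(s[160:280,140:290],(438,350),interpolation=3)]))
E
```

```text
[0.4367 0.3216 0.1282] [-3.1413  0.0003  1.4274]
```

View pics/ab3.png

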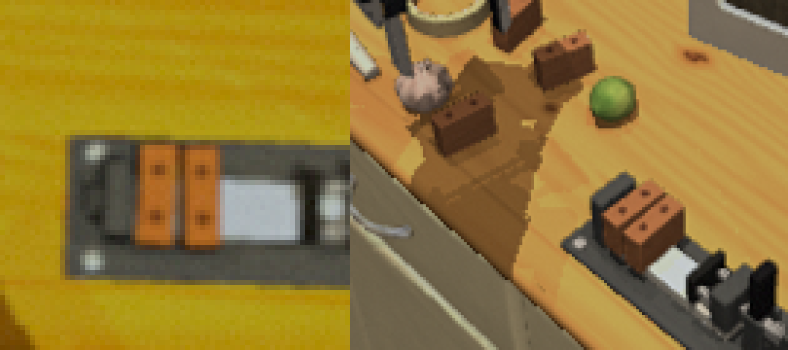

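carry_out(
  plan=[
    [[0,0,25,0,0,0,94],[0,0,40,0,0,0,94],[0,0,35,0,0,0,94],[0,0,14,0,0,0,94],[0,0,0,0,0,0,94],[0,0,0,0,0,0,55],[0,0,0,0,0,0,55],[0,0,0,0,0,0,55],[0,0,0,0,0,0,55],[0,0,0,0,0,0,55],[0,0,0,0,0,0,55],[0,0,0,0,0,0,55]],
  ],
)

```text
time_s: 7.33
ee_pos: [0.4373, 0.3211, 0.0152]
eef_rot: [3.141, -0.001, 1.43]
force: [-1.6, -1.8, 7.4]
grip_width: 0.0603
grip_force: 15.0
```

carry_out(
  plan=[
    [[0,0,-20,0,0,0,55],[0,0,-40,0,0,0,55],[0,0,-40,0,0,-0.079,55],[0,0,0,0,0,-0.079,55],[-20,1.6,0,0,0,0,55],[-35,2,0,0,0,0,55],[-40,3,0,0,0,0,55],[-40,3,0,0,0,0,55],[-40,3,0,0,0,0,55],[-40,3,0,0,0,0,55],[-33,2,0,0,0,0,55],[-20,1,0,0,0,0,55],[-8.5,0,0,0,0,0,55],[0,0,0,0,0,0,55],[0,0,35,0,0,0,55],[0,0,0,0,0,0,55],[0,0,0,0,0,0,55]],
  ],
)

```text
time_s: 8.75
ee_pos: [0.4594, 0.0458, 0.0788]
eef_rot: [-3.138, -0.0, 1.589]
force: [0.6, 0.1, -0.3]
grip_width: 0.0598
grip_force: 15.0
```

carry_out(
  plan=[
    [[0,1,18,0,0,0,55],[0,0,15,0,0,0,55],[0,0,4.5,0,0,0,55],[0,0,1.5,0,0,0,55],[0,0,0,0,0,0,55],[0,0,0,0,0,0,55]],
  ],
)

```text
time_s: 9.25
ee_pos: [0.4619, 0.0451, 0.0416]
eef_rot: [3.14, -0.0, 1.588]
force: [0.4, -0.8, -0.7]
grip_width: 0.06
grip_force: 15.0
```

carry_out(
  plan=[
    [[0,0,1,0,0,0,55],[0,0,0,0,0,0,55]],
  ],
)

```text
time_s: 9.42
ee_pos: [0.4617, 0.0449, 0.0401]
eef_rot: [3.14, -0.0, 1.588]
force: [-0.1, 1.0, 2.3]
grip_width: 0.0598
grip_force: 15.0
```

carry_out(
  plan=[
    [[0,0,0,0,0,0,55]],
  ],
)

```text
time_s: 9.5
ee_pos: [0.4618, 0.0449, 0.0401]
eef_rot: [3.14, -0.0, 1.588]
force: [-0.0, 0.4, 7.1]
grip_width: 0.0599
grip_force: 15.0
```

carry_out(
  plan=[
    [[0,0,0,0,0,0,55]],
  ],
)

```text
time_s: 9.58
ee_pos: [0.4618, 0.0449, 0.0401]
eef_rot: [3.14, -0.0, 1.588]
force: [-1.4, 0.8, 6.6]
grip_width: 0.0599
grip_force: 15.0
```

carry_out(
  plan=[
    [[0,-0.5,-0.5,0,0,0,55],[0,0,0,0,0,0,55],[0,0,0,0,0,0,80],[0,0,0,0,0,0,80],[0,0,0,0,0,0,80],[14,0,0,0,0,0,80],[14,0,0,0,0,0,80],[0,0,0,0,0,0,80],[0,0,0,0,0,0,55],[0,0,0,0,0,0,55],[0,0,0,0,0,0,55],[0,0,0,0,0,0,55],[0,0,0,0,0,0,55],[0,0,0,0,0,0,55]],
  ],
  squeeze=6,
)

```text
time_s: 10.75
ee_pos: [0.4604, 0.0725, 0.0399]
eef_rot: [-3.142, 0.0, 1.587]
force: [0.4, 0.1, -0.4]
grip_width: 0.0603
grip_force: 6.0
```

carry_out(
  plan=[
    [[0,0,0,0,0,0,80],[0,0,0,0,0,0,80],[0,0,0,0,0,0,80],[14,0,0,0,0,0,80],[13,0,0,0,0,0,80],[0,0,0,0,0,0,80],[0,0,0,0,0,0,55],[0,0,0,0,0,0,55],[0,0,0,0,0,0,55],[0,0,0,0,0,0,55],[0,0,0,0,0,0,55],[0,0,0,0,0,0,55]],
  ],
)

```text
time_s: 11.75
ee_pos: [0.4599, 0.0996, 0.04]
eef_rot: [-3.142, 0.0, 1.587]
force: [-0.4, 0.7, 1.1]
grip_width: 0.0602
grip_force: 6.0
```

carry_out(
  plan=[
    [[0,0,0,0,0,0,94],[0,0,0,0,0,0,94],[0,0,0,0,0,0,94],[0,0,-20,0,0,0,94],[0,0,-40,0,0,0,94],[0,0,-40,0,0,0,94],[0,0,-40,0,0,0.121,94],[0,0,0,0,0,0.121,94],[0,0,0,0,0,0.121,94],[0,0,0,0,0,0.121,94],[0,0,0,0,0,0.121,94],[0,0,0,0,0,0.121,94],[0,0,0,0,0,0.121,94],[0,0,0,0,0,0.121,94],[0,0,0,0,0,0.121,94],[0,0,0,0,0,0.121,94],[0,0,0,0,0,0.121,94],[0,0,0,0,0,0.121,94],[0,0,0,0,0,0.119,94]],
  ],
)

```text
time_s: 13.33
ee_pos: [0.4598, 0.0998, 0.1799]
eef_rot: [-3.142, 0.0, 0.011]
force: [-0.4, 0.8, -0.3]
grip_width: 0.0938
grip_force: 0.0
```

carry_out(
  plan=[
    [[0,20,0,0,0,0,94],[0,35,0,0,0,0,94],[0,40,0,0,0,0,94],[0,40,0,0,0,0,94],[0,24,0,0,0,0,94],[0,10.6,0,0,0,0,94],[0,0,20,0,0,0,94],[0,0,15,0,0,0,94],[0,0,0,0,0,0,94],[0,0,0,0,0,0,94]],
  ],
)

```text
time_s: 14.17
ee_pos: [0.4626, -0.0692, 0.1449]
eef_rot: [-3.141, 0.001, 0.017]
force: [0.7, 0.3, 0.7]
grip_width: 0.094
grip_force: 0.0
```

```bash
python3 - <<'E'
from h import *
o=telemetry.get_obs();print(o["ee_pos"],o["eef_rot"],o["qpos"])
c=optics.camera("top")["pixels"][:,:,::-1]; s=optics.camera("scene")["pixels"][:,:,::-1]
cv2.imwrite("pics/ab4.png",np.hstack([cv2.resize(c[180:260,245:365],(480,320),interpolation=3),cv2.resize(s[200:320,200:320],(320,320),interpolation=3)]))
E
```

```text
[ 0.4626 -0.0692  0.1449] [-3.1412  0.0011  0.0173] [-0.2268  0.1812  1.8175  0.0001  1.144   1.3266]
```

View pics/ab4.png

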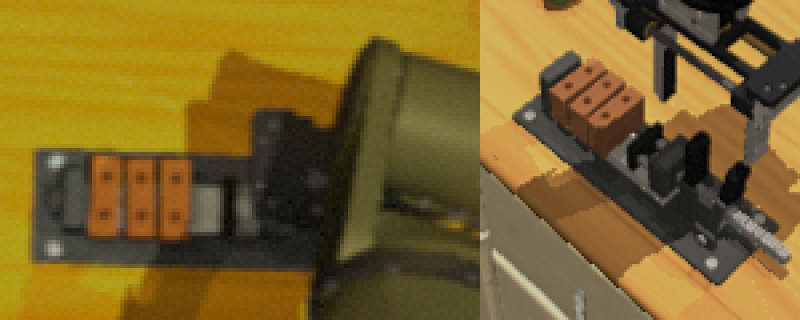

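```bash
python3 - <<'E'
from h import *
n=lambda u,v:((u-480)/2.667+200,v/2.667+200)
w=ray("scene",[n(757,158),n(663,98)],.145);print(w,w.mean(0))
print(ray("scene",[n(737,166),n(698,138)],.1215))
for y in(-.056,-.0595,-.063): print(proj("scene",[[.4625,y,.121],[.4633,y-.047,.121]])) 
E
```

```text
[[ 0.4668 -0.1248  0.145 ]
 [ 0.457  -0.0208  0.145 ]] [ 0.4619 -0.0728  0.145 ]
[[ 0.4617 -0.1076  0.1215]
 [ 0.4599 -0.0621  0.1215]]
[[280.6398 249.8107]
 [295.3597 260.851 ]]
[[281.6989 250.6319]
 [296.4626 261.7056]]
[[282.7612 251.4556]
 [297.5689 262.5629]]
```

carry_out(
  plan=[
    [[0,5,0,0,0,0,94],[0,0,15,0,0,0,94],[0,0,20,0,0,0,94],[0,0,20,0,0,0,94],[0,0,9,0,0,0,94],[0,0,0,0,0,0,94],[0,0,0,0,0,0,94]],
  ],
  squeeze=25,
)

```text
time_s: 14.85
ee_pos: [0.4632, -0.0749, 0.0816]
eef_rot: [3.141, -0.0, 0.017]
force: [0.1, -0.4, 0.6]
grip_width: 0.0939
grip_force: 0.0
```

```bash
cat > snap.py <<'E'
import sys; from h import *
k=sys.argv[1]; o=telemetry.get_obs(); print(o["time_s"],o["ee_pos"],o["grip_width"],o["grip_force"],o["force"])
for n in("scene","top"):
    np.save(f"pics/{n}_{k}.npy",np.mean([optics.camera(n)["pixels"].astype(float) for _ in range(3)],0))
E
python3 snap.py k0
```

```text
14.85 [ 0.4632 -0.0749  0.0816] 0.09388466208158701 0.0 [ 0.0782 -0.3518  0.6193]
```

carry_out(
  plan=[
    [[0,-2,0,0,0,0,80],[0,-3,0,0,0,0,70],[0,0,0,0,0,0,60],[0,0,0,0,0,0,50],[0,0,0,0,0,0,40],[0,0,0,0,0,0,34],[0,0,0,0,0,0,34],[0,0,0,0,0,0,34],[0,0,0,0,0,0,34]],
  ],
)

```text
time_s: 15.9
ee_pos: [0.4635, -0.071, 0.0821]
eef_rot: [3.139, -0.002, 0.017]
force: [-1.3, 18.8, 11.9]
grip_width: 0.0379
grip_force: 24.5
```

```bash
python3 snap.py k1
```

```text
15.9 [ 0.4635 -0.071   0.0821] 0.03788171474930834 24.465616727247834 [-1.275  18.7514 11.8619]
```

carry_out(
  plan=[
    [[0,2,0,0,0,0,60],[0,3,0,0,0,0,94],[0,0,0,0,0,0,94],[0,0,0,0,0,0,94],[0,0,0,0,0,0,94],[0,0,0,0,0,0,94],[0,0,0,0,0,0,94],[0,-2,0,0,0,0,80],[0,-4,0,0,0,0,70],[0,0,0,0,0,0,60],[0,0,0,0,0,0,50],[0,0,0,0,0,0,40],[0,0,0,0,0,0,34],[0,0,0,0,0,0,34],[0,0,0,0,0,0,34],[0,0,0,0,0,0,34]],
  ],
)

```text
time_s: 17.53
ee_pos: [0.4634, -0.0701, 0.082]
eef_rot: [3.138, -0.002, 0.017]
force: [-3.7, -13.1, 8.4]
grip_width: 0.0363
grip_force: 25.6
```

```bash
python3 snap.py k2
```

```text
17.5333 [ 0.4634 -0.0701  0.082 ] 0.03625769681401782 25.611465582624078 [ -3.7008 -13.0957   8.3702]
```

carry_out(
  plan=[
    [[0,2,0,0,0,0,60],[0,4,0,0,0,0,94],[0,0,0,0,0,0,94],[0,0,0,0,0,0,94],[0,0,0,0,0,0,94],[0,0,0,0,0,0,94],[0,0,0,0,0,0,94],[0,-2,0,0,0,0,80],[0,-4,0,0,0,0,70],[0,0,0,0,0,0,60],[0,0,0,0,0,0,50],[0,0,0,0,0,0,40],[0,0,0,0,0,0,34],[0,0,0,0,0,0,34],[0,0,0,0,0,0,34],[0,0,0,0,0,0,34]],
  ],
)

```text
time_s: 19.17
ee_pos: [0.4634, -0.0701, 0.082]
eef_rot: [3.139, -0.002, 0.017]
force: [-2.9, -12.3, 9.2]
grip_width: 0.0365
grip_force: 25.6
```

```bash
python3 snap.py k3; python3 - <<'E'
import numpy as np,cv2
T=[np.load(f"pics/top_k{i}.npy") for i in range(4)];S=[np.load(f"pics/scene_k{i}.npy") for i in range(4)]
f=lambda a:cv2.resize(np.clip(a,0,255).astype(np.uint8)[:,:,::-1],None,fx=4,fy=4,interpolation=3)
a=np.vstack([f(t[212:245,250:330]) for t in T]); b=np.vstack([f(s[222:255,215:285]) for s in S])
# two scene frames wide crop beneath
cv2.imwrite("pics/k.png",np.hstack([a,b]));print(a.shape,b.shape)
E
```

```text
19.1667 [ 0.4634 -0.0701  0.082 ] 0.03648518984407331 25.62162629328668 [ -2.8587 -12.3411   9.1952]
(528, 320, 3) (528, 280, 3)
```

View pics/k.png

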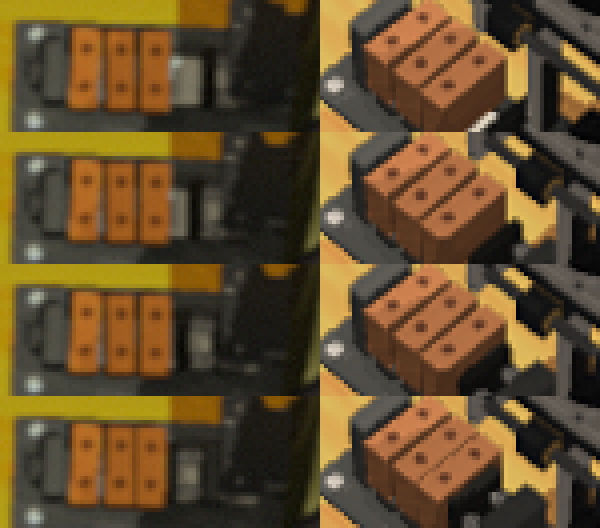

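carry_out(
  plan=[
    [[0,2,0,0,0,0,60],[0,4,0,0,0,0,94],[0,0,0,0,0,0,94],[0,0,0,0,0,0,94],[0,0,0,0,0,0,94],[0,0,0,0,0,0,94],[0,0,0,0,0,0,94],[0,-2,0,0,0,0,80],[0,-4,0,0,0,0,70],[0,0,0,0,0,0,60],[0,0,0,0,0,0,54],[0,0,0,0,0,0,50],[0,0,0,0,0,0,46],[0,0,0,0,0,0,46],[0,0,0,0,0,0,46]],
  ],
)

```text
time_s: 20.72
ee_pos: [0.4634, -0.07, 0.082]
eef_rot: [3.139, -0.002, 0.017]
force: [-2.3, -13.4, 8.3]
grip_width: 0.0464
grip_force: 6.8
```

```bash
python3 snap.py k4; cat > tr.py <<'E'
import sys,glob; from h import *
# top: column profiles along the rail; stave edges by redness, jaw by template against k3
def prof(k):
    a=cv2.GaussianBlur(np.load(f"pics/top_{k}.npy"),(0,0),.6)[219:239,250:310]; return a
def sub(g,t,rng,ref=None):
    r=cv2.matchTemplate(g.astype(np.float32),t.astype(np.float32),cv2.TM_CCOEFF_NORMED)[0]
    i=int(np.argmax(r)); 
    d=0 if i in(0,len(r)-1) else .5*(r[i-1]-r[i+1])/(r[i-1]-2*r[i]+r[i+1])
    return i+d,r[i]
ref=prof(sys.argv[1]); up=lambda a:cv2.resize(a,None,fx=8,fy=1,interpolation=3)
bands=eval(sys.argv[2])   # name:(u0,u1) px in ref
for k in sys.argv[3:]:
    p=prof(k); out=[]
    for n,(u0,u1) in bands.items():
        lo=max(0,u0-6); hi=min(60,u1+6)
        x,r=sub(up(p)[:,lo*8:hi*8],up(ref)[:,u0*8:u1*8],None)
        out.append(f"{n} {(x/8+lo-u0)*2.98:.2f}({r:.2f})")
    red=(p[:,:,0]-p[:,:,2]).mean(0); m=np.interp(np.arange(0,60,.05),np.arange(60),red); h=m.max()/2
    e=np.where(np.diff((m>h).astype(int)))[0]*.05+250
    print(k,out,"edges mm",np.round(e*2.98,1))
E
python3 tr.py k3 "{'s0':(16,25),'A':(26,34),'B':(33,41),'jaw':(43,52)}" k0 k1 k2 k3 k4
```

```text
20.7167 [ 0.4634 -0.07    0.082 ] 0.04639853633931297 6.7918085237033665 [ -2.298  -13.394    8.2504]
k0 ['s0 -0.01(0.99)', 'A -0.02(0.89)', 'B 3.00(0.85)', 'jaw 0.07(0.70)'] edges mm [753.8 796.6 818.2 822.9 844.5 847.4 868.8]
k1 ['s0 -0.02(1.00)', 'A -0.00(0.91)', 'B 3.02(0.86)', 'jaw 17.88(0.92)'] edges mm [753.8 796.6 817.9 823.2 844.5 847.5 869. ]
k2 ['s0 -0.02(1.00)', 'A -0.00(0.91)', 'B 3.02(0.86)', 'jaw 9.02(0.97)'] edges mm [753.8 796.6 817.9 823.1 844.5 847.4 869.4]
k3 ['s0 -0.02(1.00)', 'A 0.01(1.00)', 'B -0.06(1.00)', 'jaw 0.01(1.00)'] edges mm [753.8 796.6 818.2 822.5 866.4]
k4 ['s0 -2.89(0.92)', 'A 14.86(0.80)', 'B -6.09(0.90)', 'jaw -6.11(0.86)'] edges mm [753.8 794.5 859.7]
```

carry_out(
  plan=[
    [[0,0,0,0,0,0,42],[0,0,0,0,0,0,42],[0,0,0,0,0,0,42]],
  ],
)

```text
time_s: 21.27
ee_pos: [0.4634, -0.0701, 0.082]
eef_rot: [3.139, -0.002, 0.017]
force: [-2.4, -12.7, 9.9]
grip_width: 0.0423
grip_force: 7.0
```

```bash
python3 snap.py k5
```

```text
21.2667 [ 0.4634 -0.0701  0.082 ] 0.042278839889375426 6.96265617152676 [ -2.3875 -12.6652   9.877 ]
```

carry_out(
  plan=[
    [[0,0,0,0,0,0,39],[0,0,0,0,0,0,34],[0,0,0,0,0,0,34],[0,0,0,0,0,0,34]],
  ],
)

```text
time_s: 21.9
ee_pos: [0.4634, -0.0701, 0.082]
eef_rot: [3.138, -0.002, 0.017]
force: [-3.2, -13.2, 9.2]
grip_width: 0.0362
grip_force: 25.6
```

```bash
python3 snap.py k6;python3 tr.py k4 "{'row':(15,38),'jaw':(41,50),'Bend':(35,41)}" k3 k4 k5 k6
```

```text
21.9 [ 0.4634 -0.0701  0.082 ] 0.03623122915116996 25.639606369659305 [ -3.1825 -13.2296   9.2052]
k3 ['row 2.83(0.80)', 'jaw 6.13(0.86)', 'Bend 6.01(0.96)'] edges mm [753.8 796.6 818.2 822.5 866.4]
k4 ['row -0.01(1.00)', 'jaw 0.01(1.00)', 'Bend -0.00(1.00)'] edges mm [753.8 794.5 859.7]
k5 ['row -0.08(0.94)', 'jaw -0.04(0.96)', 'Bend -0.09(0.96)'] edges mm [753.8 794.  858.4]
k6 ['row -2.83(0.91)', 'jaw -0.17(0.94)', 'Bend -2.90(0.96)'] edges mm [753.8 793.4 858.2]
```

```bash
python3 - <<'E'
import numpy as np,cv2
K=[2,3,5,6]
f=lambda a,s:cv2.resize(np.clip(a*1.6,0,255).astype(np.uint8)[:,:,::-1],None,fx=s,fy=s,interpolation=3)
a=np.vstack([f(np.load(f"pics/top_k{i}.npy")[218:240,258:304],6.5) for i in K]); b=np.vstack([f(np.load(f"pics/scene_k{i}.npy")[225:261,225:285],8) for i in (3,6)])
h=min(a.shape[0],b.shape[0]);cv2.imwrite("pics/j.png",np.hstack([a[:h],b[:h]]));print(a.shape,b.shape)
for i in range(1,7):
    t=np.load(f"pics/top_k{i}.npy")[224:235,286:306].mean(2).mean(0);print(i,t.astype(int))
E
```

```text
(572, 299, 3) (576, 480, 3)
1 [93 90 83 83 91 96 92 83 82 85 67 32 12 17 39 66 76 75 66 49]
2 [93 90 83 83 91 95 81 48 20 14 23 48 69 76 78 78 65 39 23 31]
3 [89 83 86 93 94 70 35 28 53 72 79 81 79 65 38 29 34 35 30 33]
4 [87 92 82 56 28 38 74 92 94 87 74 53 33 33 36 36 36 34 29 32]
5 [90 93 68 36 26 45 72 84 89 86 70 45 30 35 36 36 35 34 28 32]
6 [93 93 68 34 27 53 82 89 90 85 61 34 30 35 36 36 35 32 27 31]
```

View pics/j.png

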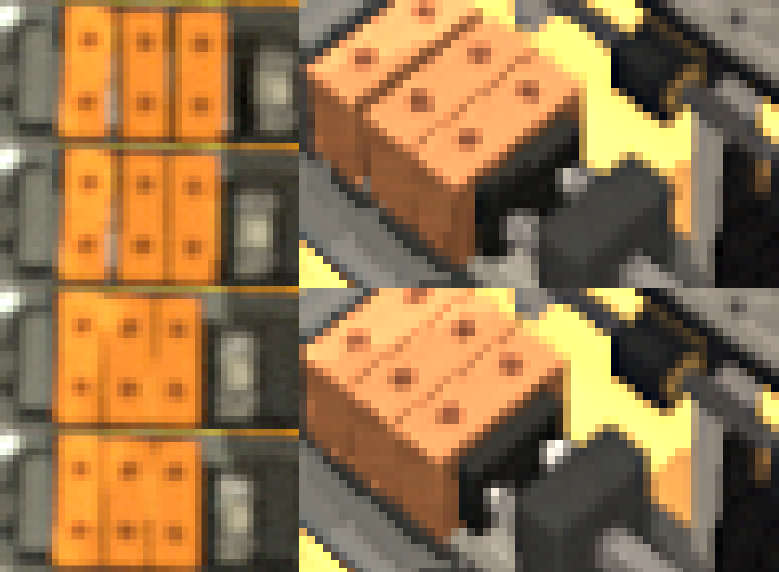

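The row is now closed up, and I put the pad at only about 2–3 mm. The light gap between pad and jaw measures about 16.5 mm free and about 14.5 mm now. Next is a partial stroke, measured in steps.

carry_out(
  plan=[
    [[0,2,0,0,0,0,60],[0,4,0,0,0,0,94],[0,0,0,0,0,0,94],[0,0,0,0,0,0,94],[0,0,0,0,0,0,94],[0,0,0,0,0,0,94],[0,0,0,0,0,0,94],[0,-2,0,0,0,0,80],[0,-4,0,0,0,0,70],[0,0,0,0,0,0,60],[0,0,0,0,0,0,54],[0,0,0,0,0,0,52],[0,0,0,0,0,0,52],[0,0,0,0,0,0,52]],
  ],
)

```text
time_s: 23.37
ee_pos: [0.4634, -0.0702, 0.0819]
eef_rot: [3.138, -0.002, 0.017]
force: [-0.9, -15.5, 7.6]
grip_width: 0.0523
grip_force: 7.5
```

```bash
python3 snap.py k7; cat > g.py <<'E'
import sys; from h import *
for k in sys.argv[1:]:
    p=np.load(f"pics/top_{k}.npy"); x=np.arange(280,306,.02)
    ts=[]
    for r in range(223,237):
        pass
    t=np.interp(x,np.arange(280,306),p[225:234,280:306].mean(2).mean(0))
    red=np.interp(x,np.arange(280,306),(p[220:238,280:306,0]-p[220:238,280:306,2]).mean(0))
    be=x[np.where((red[:-1]>45)&(red[1:]<=45))[0][0]]
    d=x>be+.5; i=np.argmin(np.where(d&(x<be+4),t,999)); j=i+np.argmax(t[i:i+250]); l=(t[i]+t[j])/2; l2=(32+t[j])/2
    a=x[i+np.where(t[i:]>l)[0][0]]; b=x[j+np.where(t[j:]<l2)[0][0]]
    print(k,"B edge %.1f  block front %.1f rear %.1f  width %.1f  edge->rear %.1f mm"%(be*2.98,a*2.98,b*2.98,(b-a)*2.98,(b-be)*2.98))
E
python3 g.py k2 k3 k4 k5 k6 k7
```

```text
23.3667 [ 0.4634 -0.0702  0.0819] 0.052260378189570696 7.504192292690277 [ -0.8935 -15.5001   7.5544]
k2 B edge 872.1  block front 884.8 rear 901.2  width 16.4  edge->rear 29.1 mm
k3 B edge 869.0  block front 876.4 rear 892.0  width 15.6  edge->rear 23.1 mm
k4 B edge 862.5  block front 869.0 rear 883.6  width 14.5  edge->rear 21.1 mm
k5 B edge 860.7  block front 868.7 rear 883.2  width 14.5  edge->rear 22.5 mm
k6 B edge 860.4  block front 867.8 rear 882.1  width 14.3  edge->rear 21.7 mm
k7 B edge 860.5  block front 867.6 rear 877.7  width 10.1  edge->rear 17.2 mm
```

carry_out(
  plan=[
    [[0,0.5,0,0,0,0,51],[0,0.5,0,0,0,0,50],[0,0.5,0,0,0,0,49],[0,0.5,0,0,0,0,48],[0,0.5,0,0,0,0,47],[0,0.5,0,0,0,0,46],[0,0.5,0,0,0,0,45],[0,0,0,0,0,0,45],[0,0,0,0,0,0,45]],
  ],
)

```text
time_s: 24.42
ee_pos: [0.4634, -0.0738, 0.0819]
eef_rot: [3.138, -0.002, 0.017]
force: [-1.6, -14.5, 7.6]
grip_width: 0.0451
grip_force: 7.3
```

```bash
python3 snap.py k8; python3 g.py k6 k7 k8
```

```text
24.4167 [ 0.4634 -0.0738  0.0819] 0.04514250777275864 7.328427582979202 [ -1.5618 -14.4982   7.5944]
k6 B edge 860.4  block front 867.8 rear 882.1  width 14.3  edge->rear 21.7 mm
k7 B edge 860.5  block front 867.6 rear 877.7  width 10.1  edge->rear 17.2 mm
k8 B edge 860.5  block front 867.1 rear 877.0  width 9.9  edge->rear 16.5 mm
```

carry_out(
  plan=[
    [[0,0.5,0,0,0,0,44],[0,0.6,0,0,0,0,43],[0,0,0,0,0,0,43],[0,0,0,0,0,0,43]],
  ],
)

```text
time_s: 25.05
ee_pos: [0.4634, -0.0737, 0.0819]
eef_rot: [3.14, -0.002, 0.017]
force: [-1.1, -2.8, 8.6]
grip_width: 0.0435
grip_force: 13.7
```

```bash
python3 snap.py k9; python3 g.py k7 k8 k9
```

```text
25.05 [ 0.4634 -0.0737  0.0819] 0.04351908050625107 13.686263412237167 [-1.0677 -2.8453  8.598 ]
k7 B edge 860.5  block front 867.6 rear 877.7  width 10.1  edge->rear 17.2 mm
k8 B edge 860.5  block front 867.1 rear 877.0  width 9.9  edge->rear 16.5 mm
k9 B edge 860.5  block front 867.1 rear 876.3  width 9.2  edge->rear 15.8 mm
```

carry_out(
  plan=[
    [[0,0,0,0,0,0,43.3],[0,0,0,0,0,0,43.3],[0,0,0,0,0,0,43.3],[0,0,0,0,0,0,43.3],[0,0,0,0,0,0,43.3],[0,0,0,0,0,0,43.3]],
  ],
)

```text
time_s: 25.85
ee_pos: [0.4635, -0.0738, 0.0819]
eef_rot: [3.14, -0.002, 0.017]
force: [-0.6, -5.4, 8.6]
grip_width: 0.0435
grip_force: 11.9
```

```bash
python3 snap.py k10; python3 g.py k9 k10; python3 -c "
from station import ctrl; print(ctrl.hand_in())"
```

```text
25.85 [ 0.4635 -0.0738  0.0819] 0.043534029529623805 11.948907673358917 [-0.558  -5.448   8.5707]
k9 B edge 860.5  block front 867.1 rear 876.3  width 9.2  edge->rear 15.8 mm
k10 B edge 860.4  block front 867.2 rear 876.3  width 9.1  edge->rear 15.9 mm
the job is handed in; nothing more can be done
None
```

Job handed in at about 26 s: three staves stand on the rail and are clamped tight against the fixed jaw. The pad is in about 6–7 mm by my camera estimate (good to about 1 mm), and the fingers still squeeze the trigger against the post at about 12 N.

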